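# Screw the missing leg into a footstool

## Task

One leg of the upside-down footstool is missing. Take the leg that matches the three already fitted from the drying rack, start its thread straight at the bottom of the deep empty socket without forcing it, and screw it in clockwise until its shoulder is fully home on the stool, then let go. Leave the other two legs, the tools and the glue where they are.

Things in the scene. Friction and masses are not known exactly. Their poses are not given: they have to be found in the camera images.
- leg: The leg to fit: round, tapering turned wood like the three on the stool, standing foot up in one of the rack's holes. Origin on its axis at the shoulder, a flat ring 50 mm in diameter resting on the rack, later on the stool; z to the foot. Below it a steel spigot 65 mm long: a 38 mm wide collar for 22 mm, tapering to a 26 mm core, thread 34 mm across near the end, tapered nose. 0.17 to 0.29 kg.
- leg_foot (a point): Centre of the leg's foot (its top as it stands), 105 mm above the shoulder. The top 40 mm of the leg is a straight brass ferrule 30 mm in diameter, good to grip; below it the wood widens to 50 mm at the shoulder. Axes as the leg's.
- leg_thread (a point): Lower, leading end of one thread ridge of the leg, 14 mm from the axis on the leg's +x side, 52 mm below the shoulder; the other starts opposite. Right-hand two-start quick thread: two round ridges, each climbing 110 deg anticlockwise seen from above, lead 24 mm per turn.
- socket (a point): Centre of the mouth of the empty socket, a bore 41 mm wide and 69 mm deep in the stool's corner block; mouth 90 mm above the bench. z up along the bore, x and y along the stool's sides. A steel insert with two internal thread ridges (28 mm clear between them, 2 mm axial play) lies at the bottom. The leg goes home with its origin here.
- insert_start (a point): Upper end of one internal ridge, 17 mm from the bore's axis on the socket's +x side, 32 mm below the mouth; the other is opposite; they descend clockwise. Let A be the leg's yaw minus the socket's, repeating every 180 deg. Lowered at A = 15 to 60 deg, the leg rests, ready to start, with its shoulder 14 mm (A = 15) to 17 mm (A = 60) up; at A = 0 it sits on the ridge ends, 25 mm up.
- stool: Upside-down footstool, heavy, does not move; origin under the socket on the bench, 370 x 280 mm, reaching to +x and +y. Three fitted legs at 280 mm in x, 190 mm in y and both, tops at 195 mm. Turning the leg: anticlockwise it climbs, then drops 12 mm at a start; clockwise from there it sinks 24 mm a turn, shoulder home at A about -200 deg, snug at -230. Self-locking when let go.
- rack: Plywood drying rack 310 x 92 mm, 85 mm high, fixed; origin under its centre, x along the row of three holes, 41 mm wide through the top board, at x = -95, 0 and 95 mm. One leg stands in each, in any order.
- long_leg: Another round leg in the rack, 150 mm tall above the shoulder, to be left alone. Origin on its axis at the shoulder, z to the foot.
- square_leg: A square leg in the rack, 36 mm thick and 105 mm tall above its 52 mm square shoulder, to be left alone. Origin on its axis at the shoulder, z to the foot.
- glue: White glue bottle with a red cap, 62 mm in diameter, 170 mm tall, standing; origin under its centre. Leave alone.
- hammer: Hammer 280 mm long, lying on the bench. Leave alone.
- driver: Screwdriver 200 mm long, lying on the bench. Leave alone.
- tape_measure: Tape measure 62 x 62 x 34 mm, lying on the bench. Leave alone.
- drill: Cordless drill lying on its side, about 220 x 220 mm and 62 mm high. Leave alone.

How it is judged:
On the way:
1. the leg stands upright in the socket with its thread at the insert (z of leg in the frame of socket below 0.032 m and horizontal distance between leg and socket below 0.006 m and angle between leg's own z axis and vertical below 0.09 rad), for 0.2 s.
At the end, for the whole second after the job is handed in: The leg is screwed fully home in the socket: shoulder within 2.5 mm of the stool's face, centred within 4 mm, upright within 2 degrees, at rest and released (z of leg in the frame of socket between -0.004 and 0.0025 m and horizontal distance between leg and socket below 0.004 m and angle between leg's own z axis and vertical below 0.035 rad and linear speed of leg below 0.02 m/s); the robot touches nothing.
It fails at once if the leg is forced: more than 60 N between leg and stool while its shoulder is still over 5 mm from home (contact force between leg and stool above 60 N and z of leg in the frame of socket above 0.005 m).
It fails at once if the leg is cross-threaded: leaning more than 8 degrees with its thread in the insert (z of leg in the frame of socket between -0.01 and 0.022 m and horizontal distance between leg and socket below 0.03 m and angle between leg's own z axis and vertical above 0.14 rad).
It fails at once if another leg is moved more than 20 mm (distance of any of long_leg, square_leg from where it was at the start of the episode above 0.02 m).
It fails at once if a tool or the glue is moved more than 30 mm (distance of any of glue, hammer, driver, tape_measure, drill from where it was at the start of the episode above 0.03 m).
It also fails if it takes over 61 s, if anything falls off the work surface, if the arm or the gripper's body presses on something with over 40 N, if the wrist force passes 120 N, or if a joint passes its speed limit or range.

## Robot

A 6-joint arm with a two-finger parallel gripper is mounted at the origin on the work surface. World frame = base frame: x ahead of the robot, y to its left, z up, the work surface at z = 0. Lengths are in m, angles in rad, forces in N, time in s.
With the tool pointing down it reaches from about 0.35 to 0.85 m from the base axis. Payload 8.1 kg.
Tool frame: the origin (TCP) lies at the very end of the fingers, on their centre line; the grasp point (between the pads) lies 19 mm behind it; z points along the fingers, y is the line along which they close (so a half turn about z gives the same grasp; the last joint's range is limited). The gripper opens to 93 mm and grips with 3 to 60 N. Pads are 15 mm wide; open, the fingers measure 128 mm over their backs; the gripper's body (75 mm by 188 mm) begins 65 mm behind the grasp point.
Start: joints at [-1.251, 0.13, 1.488, -0, 1.523, -0.085], TCP at [0.236, -0.552, 0.219] pointing down, gripper open.
Joint ranges: [-2.96, 2.96], [-0.89, 2.26], [0.02, 2.5], [-1.34, 4.48], [0, 2.73], [-2.66, 2.66]. Speed limits (rad/s): [2.39, 2.39, 2.79, 3.14, 3.14, 3.14].

## Interface

Orientations are given as a rotation vector (axis times angle).
In Python, from plant import robot gives the robot as it stands. The module is installed in compiled form; this text tells all that it offers.
- The arm moves only by the tool play_rows, never from a script. Its argument "increments" is text: rows parted by semicolons, each of 5 numbers parted by spaces: the shift along the tool's x, y, z in mm, then the turn about the tool's z in degrees, then the closure, from -1 (fully open) to 1 (shut). In form: dx dy dz yaw claw; .... A call has 1 to 20 rows; each row is the pose to reach, as a shift and turn from the pose commanded when the call began, along the tool's axes at that moment; what a row does not reach only later rows make up. A row lasts 1/10 s, in which the tool goes at most 50 mm and 8.59 degrees, less where a joint would pass 70% of its speed; a pose out of reach is approached as far as the arm can. A call with a gripper value outside its range is refused whole. The fingers move at their own pace and stop on an object; "force" is the grip in N (left out, the last holds). Time passes only in rows, so rows that repeat a pose let the fingers close. It gives the time, the measured TCP pose, the force, the opening and the grip force at its end, in the units of the state.
- robot.read_state(): the state, without advancing time (a new reading comes with each control period).
- robot.read_camera(name): name is "scene" or "top"; returns the picture (400x640x3 uint8, blue, green, red); there is no depth.
- robot.calibration(name): a dict with "vertical_fov" (degrees; the focal length in pixels is half the picture's height over the tangent of half this angle, whatever the lens; pixels are square), "cx", "cy" (the principal point, pixels), "rvec" (rotation vector, rad) and "tvec" (3), from world to camera coordinates, as OpenCV has them. Camera axes: x right, y down, z forward; pixel columns grow to the right and rows downward; lengths in m; the calibration is good to about 2 mm. A picture is of the moment at which its call begins. calibration takes no time and is no camera call.
- robot.close_job(): hands the job in; it is judged then, once.
Trained networks look in the newest picture that a camera, given by its name, has taken for a name from the list of things; names that differ only in an ending like _2 or _b are one class to them, and where a whole thing is asked for, a point or a joint stands for the part that bears it (a point fixed in the world has none). Each returns a list of dicts, best first, with "conf" (0 to 1); they miss things now and then, are a little off and sometimes report something else, mostly with a low value. They report only what shows in the picture. A call takes as long as a camera call.
- robot.recognise(camera, query): "centre" ([x, y, z] in m, in world coordinates, good to about 4 mm: the middle of the surface that is visible of it).
- robot.regions_of(camera, query): "pixels" (400x640 bool, what is visible of it).
- robot.landmark_of(camera, query): "centre" ([x, y, z] in m, in world coordinates, good to about 4 mm: a listed point, or the origin of a listed thing).
The state is a dict: "t": time; "q": joint angles; "dq": joint speeds; "joint_torque": joint torques, N m; "tool_pos": TCP position; "orientation": TCP orientation; "force": force on the tool from outside, world axes, zero at the start; "wrist_torque": the same for the moment, N m; "opening": finger opening in m; "gripper_force": force on a finger pad.
Only numpy, scipy, OpenCV 4.12 (cv2) and the standard library are available. Lean on these libraries where they do the work, as an engineer would, in place of code of your own. Each camera call takes 0.05 s, during which the arm holds its last target. There are 200 camera calls.

## Working session

There is one attempt and no reset: what is moved stays moved. The work goes in short steps, Python scripts to look and compute and a tool call to move; the robot and the scene stay as the last step left them, time stands still between calls to the robot, and variables do not carry over. Pictures are saved under pics/ and viewed, at most 10 in all, crops included, and the job is handed in when it is done.

Besides the shell and the picture viewer there is one more tool, called after "Call:" as name(argument=value, ...), one argument or row to a line, values as JSON. play_rows: Moves the arm, as the interface text tells. Its arguments: {"type":"object","properties":{"increments":{"type":"string"},"force":{"type":"number"}},"required":["increments"]}

```bash
mkdir -p pics; cat > h.py <<'E'
import numpy as np, cv2
from scipy.spatial.transform import Rotation as R
from plant import robot
def cal(n):
    c=robot.calibration(n); f=200/np.tan(np.radians(c['vertical_fov'])/2)
    K=np.array([[f,0,c['cx']],[0,f,c['cy']],[0,0,1]]); return K,np.array(c['rvec'],float),np.array(c['tvec'],float)
def proj(n,P):
    K,r,t=cal(n); return cv2.projectPoints(np.array(P,float).reshape(-1,1,3),r,t,K,None)[0].reshape(-1,2)
def ray(n,uv,z):
    K,r,t=cal(n); M=R.from_rotvec(r.ravel()).as_matrix(); o=-M.T@t.ravel(); d=M.T@np.linalg.inv(K)@np.array([uv[0],uv[1],1.])
    return o+d*(z-o[2])/d[2]
E
python3 - <<'E'
from h import *
ims=[robot.read_camera(n) for n in('scene','top')]
for n,i in zip(('scene','top'),ims): cv2.imwrite(f'pics/{n}0.png',i)
for n in('scene','top'):
    K,r,t=cal(n);M=R.from_rotvec(r.ravel()).as_matrix();print(n,K[0,0],-M.T@t.ravel())
    for q in('leg','leg_foot','leg_thread','socket','insert_start','stool','rack','long_leg','square_leg'):
        print(n,q,[(np.round(d['centre'],4).tolist(),round(d['conf'],2)) for d in robot.landmark_of(n,q)][:3])
s=robot.read_state();print(s['t'],s['orientation'],s['force'])
E
```

```text
scene 430.12089748226 [ 1.09982134 -0.63776104  1.34065678]
scene leg [([0.4998, -0.2602, 0.0825], 0.51)]
scene leg_foot [([0.5005, -0.2616, 0.1903], 0.61)]
scene leg_thread []
scene socket [([0.4773, 0.0317, 0.0888], 0.76)]
scene insert_start [([0.4906, 0.0382, 0.0555], 0.83), ([0.725, -0.114, 0.001], 0.64)]
scene stool [([0.4747, 0.034, -0.0008], 0.7), ([0.4073, -0.2826, 0.0833], 0.24)]
scene rack [([0.4993, -0.2571, -0.0013], 0.74)]
scene long_leg [([0.5973, -0.2401, 0.0824], 0.96)]
scene square_leg [([0.4063, -0.2824, 0.0843], 0.95)]
top 381.1839824132079 [ 0.30704082 -0.01327685  1.40115708]
top leg [([0.4991, -0.26, 0.0879], 0.64)]
top leg_foot [([0.5009, -0.2591, 0.1882], 0.66)]
top leg_thread []
top socket [([0.4735, 0.0299, 0.0914], 0.84), ([0.4977, -0.262, 0.0028], 0.2)]
top insert_start []
top stool [([0.4785, 0.0292, -0.0016], 0.59)]
top rack [([0.5018, -0.2614, 0.1856], 0.65), ([0.4997, -0.2634, 0.0022], 0.61)]
top long_leg [([0.5931, -0.2427, 0.0819], 0.73)]
top square_leg [([0.407, -0.2822, 0.0872], 0.86)]
1.0 [-3.07743315e+00 -6.31529438e-01  2.64268523e-05] [0.10880965 0.39792452 0.94186878]
```

View pics/scene0.png

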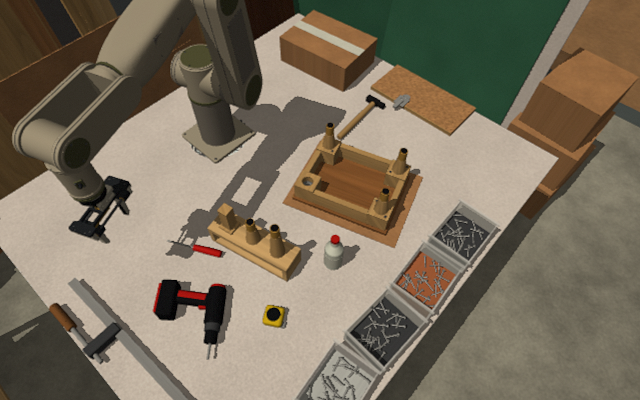

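View pics/top0.png

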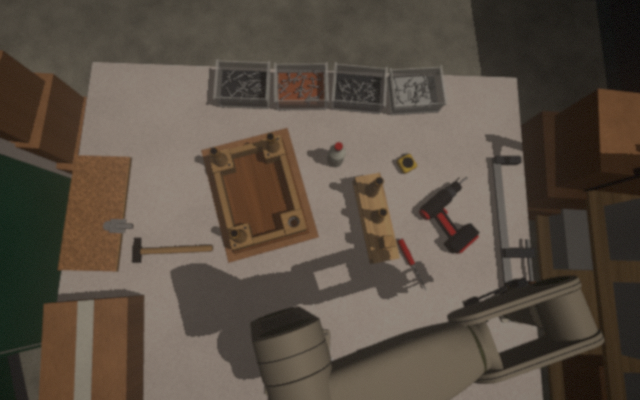

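The target is the middle rack leg (scene px 250,232), with the square leg at 225,217 and the long leg at 277,240. The socket is the open corner at scene px 308,182 and top px 293,222. I'll refine the positions with repeated measurements and crops.

```bash
python3 - <<'E'
from h import *
for n in('scene','top'):
    acc={}
    for k in range(3):
        im=robot.read_camera(n)
        for q in('leg','leg_foot','socket'):
            for d in robot.landmark_of(n,q)[:1]:
                acc.setdefault(q,[]).append(np.array(d['centre']))
    for q in acc: print(n,q,np.round(np.array(acc[q])*1000,1).tolist(), proj(n,np.mean(acc[q],0)).round(1))
    im=cv2.imread(f'pics/{n}0.png')
    for q in('leg_foot','socket'):
        u,v=proj(n,np.mean(acc[q],0))[0].round().astype(int)
        c=cv2.resize(im[v-25:v+25,u-25:u+25],(400,400),interpolation=cv2.INTER_CUBIC); acc[q+'c']=c; print(q,'crop origin',u-25,v-25)
    cv2.imwrite(f'pics/c_{n}.png',np.hstack([acc['leg_footc'],acc['socketc']]))
a=cv2.imread('pics/c_scene.png');b=cv2.imread('pics/c_top.png')
cv2.imwrite('pics/c.png',cv2.resize(np.vstack([a,b]),(600,600)))
A,B,C=[ray('top',p,.195) for p in((271,138),(212,151),(234,231))]
print(A,B,C,np.degrees(np.arctan2(*(B-C)[[1,0]])),np.degrees(np.arctan2(*(B-A)[[1,0]])),'socket',A+C-B)
print(robot.read_state()['t'])
E
```

```text
scene leg [[502.6, -262.2, 85.9], [501.6, -258.9, 83.0], [502.4, -259.9, 83.7]] [[253.7 238.2]]
scene leg_foot [[498.1, 36.7, 55.8], [499.0, -263.6, 191.0]] [[283.5 203.6]]
scene socket [[475.5, 31.0, -0.9], [480.2, 28.4, 91.1], [478.4, 29.8, 91.4]] [[307.9 185.6]]
leg_foot crop origin 259 179
socket crop origin 283 161
top leg [[500.9, -261.8, 85.2], [500.3, -260.9, 86.1], [502.5, -260.6, 86.6]] [[376.7 216. ]]
top leg_foot [[501.0, -262.7, 186.0], [499.7, -259.6, 186.3], [501.4, -261.4, 189.4]] [[382.6 211.8]]
top socket [[474.8, 32.2, 92.3], [474.4, 29.2, 90.5], [475.1, 31.7, 91.8]] [[292.9 221. ]]
leg_foot crop origin 358 187
socket crop origin 268 196
[0.73605204 0.1095679  0.195     ] [0.68480764 0.30001644 0.195     ] [0.42476969 0.21161495 0.195     ] 18.7757785834978 105.06001294283179 socket [0.47601408 0.02116641 0.195     ]
2.2
```

View pics/c.png

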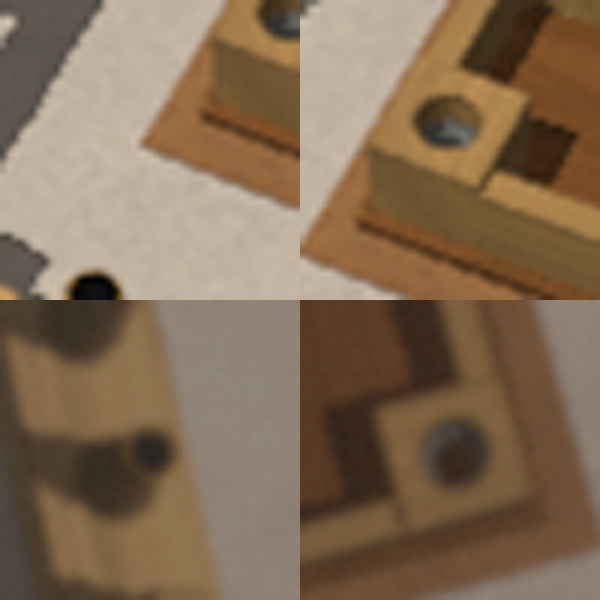

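Crops: socket mouth centre is at about scene px (307.2,181.0) and top px (293.2,221.3). The leg foot is at top px (382.8,211.8), and the scene crop landed on the long leg instead.

```bash
python3 - <<'E'
from h import *
print(ray('scene',(307.2,181),.09),ray('top',(293.2,221.3),.09),ray('top',(382.8,211.8),.19))
print(proj('scene',[.5005,-.261,.19]))
p=np.array([.5005,-.261]); s=robot.read_state(); T=R.from_rotvec(s['orientation']).as_matrix(); print(T.round(3))
print('tool dxdy mm',T.T@np.array([*(p-s['tool_pos'][:2]),0])*1000)
E
```

```text
[0.47657552 0.02766213 0.09      ] [0.47405287 0.02991566 0.09      ] [ 0.50019804 -0.26124889  0.19      ]
[[249.48163978 221.61625877]]
[[ 0.919  0.394 -0.   ]
 [ 0.394 -0.919 -0.   ]
 [-0.    -0.    -1.   ]]
tool dxdy mm [ 3.57260906e+02 -1.63004614e+02 -6.81284929e-03]
```

Call:
play_rows(
  increments="0 0 -40 -8 -0.3; 40 -18 -60 -17 -0.3; 80 -36 -70 -25 -0.3; 120 -54 -70 -34 -0.3; 160 -73 -70 -42 -0.3; 200 -91 -70 -51 -0.3; 240 -109 -70 -59 -0.3; 280 -128 -70 -68 -0.3; 320 -146 -70 -76 -0.3; 357 -163 -70 -85 -0.3; 357 -163 -70 -93 -0.3; 357 -163 -70 -102 -0.3; 357 -163 -70 -110 -0.3; 357 -163 -70 -119 -0.3; 357 -163 -70 -127 -0.3; 357 -163 -70 -136 -0.3; 357 -163 -70 -144 -0.3; 357 -163 -70 -153 -0.3; 357 -163 -70 -161 -0.3; 357 -163 -70 -169 -0.3",
  force=30,
)

```text
t: 4.2
tool_pos: [0.5003, -0.2611, 0.2887]
orientation: [-0.343, 3.123, -0.0]
force: [0.7, 0.2, -0.1]
opening: 0.0604
gripper_force: 0.0
```

```bash
cat > st.py <<'E'
from h import *
def st():
    s=robot.read_state(); T=R.from_rotvec(s['orientation']).as_matrix()
    print('t',s['t'],'pos',np.round(np.array(s['tool_pos'])*1000,1),'psi',np.degrees(np.arctan2(T[1,0],T[0,0])).round(1),'q',np.degrees(s['q']).round(1),'F',np.round(s['force'],1),'M',np.round(s['wrist_torque'],2),'op',s['opening'],s['gripper_force']); return s,T
E
python3 - <<'E'
from st import *
s,T=st(); print(T.T@np.array([*(np.array([.5005,-.261])-s['tool_pos'][:2]),0])*1000)
E
```

```text
t 4.2 pos [ 500.3 -261.1  288.7] psi -167.5 q [ -32.8    0.9   85.    -0.    94.2 -135.3] F [ 0.7  0.2 -0.1] M [-0.01 -0.08  0.04] op 0.06037763700326012 0.0
[-2.51518851e-01  1.65317101e-02  3.54928144e-06]
```

Call:
play_rows(
  increments="0 0 -0 0 -0.3; 0 0 45 0 -0.3; 0 0 90 0 -0.3; 0 0 125 0 -0.3; 0 0 136 0 -0.3; 0 0 136 0 -0.3; 0 0 136 0 0.5; 0 0 136 0 0.5; 0 0 136 0 0.5; 0 0 136 0 0.5; 0 0 136 0 0.5; 0 0 136 0 0.5",
  force=30,
)

```text
t: 5.4
tool_pos: [0.5009, -0.2614, 0.1538]
orientation: [-0.333, 3.122, -0.002]
force: [-0.5, 0.2, 5.9]
opening: 0.0295
gripper_force: 30.0
```

```bash
python3 - <<'E'
from st import *
st()
E
```

```text
t 5.4 pos [ 500.9 -261.4  153.8] psi -167.8 q [ -32.8    4.2   95.6    0.    80.1 -135. ] F [-0.5  0.2  5.9] M [ 0.18 -0.03 -0.04] op 0.029491843119797155 30.001971423625946
```

Call:
play_rows(
  increments="0 0 -10 0 0.5; 0 0 -30 0 0.5; 0 0 -55 0 0.5; 0 0 -80 0 0.5; 0 0 -105 0 0.5; 0 0 -120 0 0.5; 0 0 -120 0 0.5; 0 0 -120 0 0.5",
  force=40,
)

```text
t: 6.2
tool_pos: [0.5001, -0.261, 0.2718]
orientation: [0.334, -3.123, -0.001]
force: [0.4, -0.6, -3.0]
opening: 0.0293
gripper_force: 40.0
```

```bash
python3 - <<'E'
from st import *
s,T=st()
for n in('scene','top'):
    im=robot.read_camera(n)
    if n=='scene':
        u,v=proj(n,s['tool_pos'])[0].astype(int); y=max(v-60,0);cv2.imwrite('pics/lift.png',cv2.resize(im[y:y+120,u-60:u+60],(600,600),interpolation=cv2.INTER_CUBIC))
    for q in('leg','leg_foot','leg_thread'): print(n,q,[(np.round(d['centre'],4).tolist(),round(d['conf'],2)) for d in robot.landmark_of(n,q)][:3])
E
```

```text
t 6.2 pos [ 500.1 -261.   271.8] psi -167.8 q [ -32.8    1.    86.5   -0.    92.5 -135. ] F [ 0.4 -0.6 -3. ] M [ 0.07 -0.21  0.01] op 0.029292009221989216 39.99902844429016
scene leg [([0.5001, -0.2632, 0.2001], 0.77)]
scene leg_foot [([0.4994, -0.264, 0.307], 0.6), ([0.5007, -0.2627, 0.1988], 0.57), ([0.345, -0.4052, 0.001], 0.48)]
scene leg_thread [([0.4989, -0.2695, 0.1491], 0.88)]
top leg [([0.5001, -0.2577, 0.2017], 0.5)]
top leg_foot [([0.5012, -0.2607, 0.3047], 0.42)]
top leg_thread [([0.4955, -0.2721, 0.1534], 0.4)]
```

View pics/lift.png

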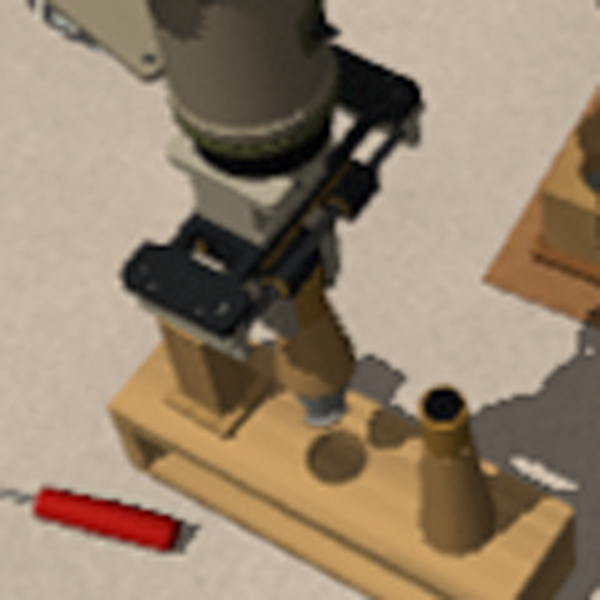

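```bash
python3 - <<'E'
from st import *
s,T=st(); print(T.T@np.array([*(np.array([.4755,.0295])-s['tool_pos'][:2]),0])*1000)
E
```

```text
t 6.6 pos [ 500.1 -261.   272. ] psi -167.8 q [ -32.8    1.    86.5   -0.    92.5 -135. ] F [-0.1  1.1 -2. ] M [ 0.12 -0.14 -0.01] op 0.029332243978070216 39.999046325683594
[-3.73374281e+01  2.89092800e+02  1.73224373e-01]
```

Call:
play_rows(
  increments="-2 15 0 2 0.5; -5 40 0 5 0.5; -9 70 0 8 0.5; -14 105 0 11 0.5; -18 140 0 14 0.5; -23 175 0 17 0.5; -27 210 0 20 0.5; -32 245 0 20 0.5; -36 275 10 20 0.5; -37 287 25 20 0.5; -37 289 35 20 0.5; -37 289 35 20 0.5; -37 289 35 20 0.5",
)

```text
t: 7.9
tool_pos: [0.4753, 0.0281, 0.2373]
orientation: [-0.215, -3.133, 0.001]
force: [-1.2, 0.6, -2.1]
opening: 0.0293
gripper_force: 40.0
```

```bash
python3 - <<'E'
from st import *
s,T=st()
for n in('scene','top'):
    acc={}
    for k in range(3):
        im=robot.read_camera(n)
        for q in('leg','leg_thread','socket','leg_foot'):
            d=robot.landmark_of(n,q)
            if d: acc.setdefault(q,[]).append(np.append(np.array(d[0]['centre'])*1000,d[0]['conf']).round(2).tolist())
    print(n,acc)
    u,v=proj(n,[.4755,.0295,.13])[0].astype(int); cv2.imwrite(f'pics/ab_{n}.png',cv2.resize(im[v-40:v+40,u-40:u+40],(400,400),interpolation=cv2.INTER_CUBIC)); print(u-40,v-40)
cv2.imwrite('pics/ab.png',np.hstack([cv2.imread(f'pics/ab_{n}.png') for n in('scene','top')]))
print(s['t'])
E
```

```text
t 7.9 pos [475.3  28.1 237.3] psi 172.1 q [ -2.8 -12.4 102.7  -0.   89.8 -84.9] F [-1.2  0.6 -2.1] M [ 0.05 -0.15 -0.01] op 0.02931622076302431 39.99894976615906
scene {'leg': [[476.0, 30.6, 166.3, 0.59], [471.1, 17.1, 112.6, 0.73], [473.8, 30.7, 168.0, 0.51]], 'leg_thread': [[472.3, 16.7, 111.4, 0.87], [471.4, 18.8, 116.2, 0.88], [472.8, 14.3, 115.6, 0.61]], 'socket': [[480.5, 26.8, 91.9, 0.81], [478.0, 29.1, 89.2, 0.75], [476.9, 27.6, 90.5, 0.83]], 'leg_foot': [[476.7, 26.5, 274.4, 0.71], [475.0, 26.7, 274.0, 0.51]]}
267 133
top {'leg': [[476.7, 31.0, 167.7, 0.53], [478.0, 29.0, 168.7, 0.56], [478.4, 29.5, 170.6, 0.52]], 'socket': [[473.8, 30.0, 91.4, 0.74], [474.9, 30.7, 91.6, 0.61], [474.7, 29.8, 90.8, 0.64]], 'leg_foot': [[475.4, 32.5, 270.3, 0.41], [475.5, 28.0, 271.3, 0.56], [477.0, 30.9, 272.9, 0.53]], 'leg_thread': [[477.1, 34.0, -0.1, 0.67]]}
252 179
7.9
```

View pics/ab.png

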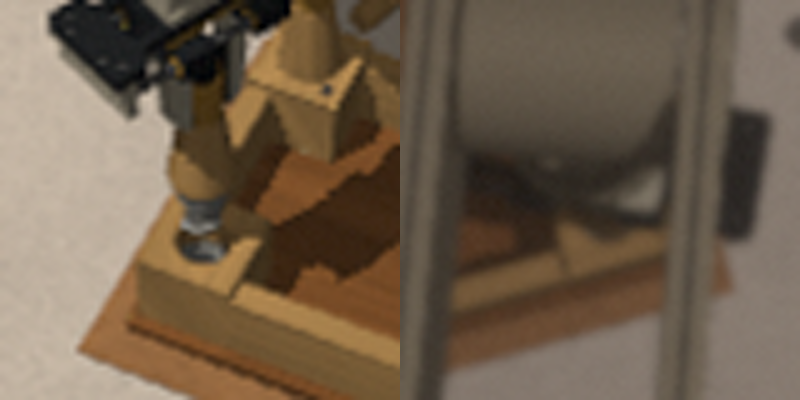

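Call:
play_rows(
  increments="0 1 4 0 0.5; 0 1 8 0 0.5; 0 1 12 0 0.5; 0 1 16 0 0.5; 0 1 20 0 0.5; 0 1 24 0 0.5",
)

```text
t: 10.0
tool_pos: [0.4755, 0.0302, 0.2132]
orientation: [-0.214, -3.134, 0.0]
force: [-0.3, -0.4, -3.4]
opening: 0.0294
gripper_force: 40.0
```

```bash
python3 -c "
from st import *
st()"
```

```text
t 10.0 pos [475.5  30.2 213.2] psi 172.2 q [ -2.5 -11.9 104.7  -0.   87.2 -84.7] F [-0.3 -0.4 -3.4] M [ 0.01 -0.15 -0.02] op 0.029384898960514164 39.99900162220001
```

Inside by about 11 mm without contact. Going further down.

Call:
play_rows(
  increments="0 0 4 0 0.5; 0 0 8 0 0.5; 0 0 12 0 0.5; 0 0 15 0 0.5; 0 0 18 0 0.5; 0 0 21 0 0.5; 0 0 23 0 0.5",
  force=25,
)

```text
t: 10.7
tool_pos: [0.4755, 0.0302, 0.1903]
orientation: [-0.214, -3.134, 0.0]
force: [-0.3, -0.8, -2.7]
opening: 0.0298
gripper_force: 25.0
```

```bash
python3 -c "
from st import *
st()"
```

```text
t 10.7 pos [475.5  30.2 190.3] psi 172.2 q [ -2.5 -11.2 106.5  -0.   84.7 -84.7] F [-0.3 -0.8 -2.7] M [ 0.09 -0.15 -0.04] op 0.029771153407794577 24.99904990196228
```

Call:
play_rows(
  increments="0 0 2 0 0.5; 0 0 4 0 0.5; 0 0 6 0 0.5; 0 0 7 0 0.5; 0 0 8 0 0.5; 0 0 9 0 0.5; 0 0 10 0 0.5; 0 0 11 0 0.5",
)

```text
t: 11.5
tool_pos: [0.4756, 0.0302, 0.1796]
orientation: [0.214, 3.134, 0.0]
force: [-0.5, 0.1, -3.0]
opening: 0.0298
gripper_force: 25.0
```

```bash
python3 -c "
from st import *
st()"
```

```text
t 11.5 pos [475.6  30.2 179.6] psi 172.2 q [ -2.5 -10.8 107.3  -0.   83.5 -84.7] F [-0.5  0.1 -3. ] M [ 0.07 -0.08 -0.02] op 0.02978578561507382 24.999050796031952
```

Call:
play_rows(
  increments="0 0 1 0 0.5; 0 0 2 0 0.5; 0 0 3 0 0.5; 0 0 4 0 0.5",
)

```text
t: 11.9
tool_pos: [0.4756, 0.0302, 0.1757]
orientation: [0.214, 3.134, -0.0]
force: [-0.4, -1.1, 4.2]
opening: 0.0297
gripper_force: 25.0
```

Call:
play_rows(
  increments="0 0 0.7 0 0.5; 0 0 1.4 0 0.5",
)

```text
t: 12.1
tool_pos: [0.4762, 0.0301, 0.1755]
orientation: [0.214, 3.132, -0.0]
force: [-3.0, -0.7, 9.4]
opening: 0.0294
gripper_force: 25.0
```

```bash
python3 -c "
from st import *
st()"
```

```text
t 12.1 pos [476.2  30.1 175.5] psi 172.2 q [ -2.5 -10.6 107.6  -0.   83.  -84.7] F [-3.  -0.7  9.4] M [-0.03  0.49  0.02] op 0.02937200312871134 25.002665519714355
```

Call:
play_rows(
  increments="0 0 0.3 6 0.5; 0 0 0.6 12 0.5; 0 0 1.0 18 0.5; 0 0 1.4 24 0.5; 0 0 1.8 30 0.5; 0 0 2.2 36 0.5",
  force=30,
)

```text
t: 12.7
tool_pos: [0.4759, 0.0298, 0.1733]
orientation: [1.178, 2.911, -0.0]
force: [-3.0, -1.2, 7.7]
opening: 0.0295
gripper_force: 30.0
```

```bash
python3 -c "
from st import *
st()"
```

```text
t 12.7 pos [475.9  29.8 173.3] psi 135.9 q [ -2.5 -10.6 107.7  -0.   82.8 -48.5] F [-3.  -1.2  7.7] M [-0.29  0.71  0.08] op 0.029454323777109673 30.004004538059235
```

Call:
play_rows(
  increments="0 0 0.5 8 0.5; 0 0 1.1 16 0.5; 0 0 1.6 24 0.5; 0 0 2.1 32 0.5; 0 0 2.7 40 0.5; 0 0 3.2 48 0.5; 0 0 3.7 56 0.5; 0 0 4.3 64 0.5",
)

```text
t: 13.5
tool_pos: [0.4758, 0.0302, 0.169]
orientation: [2.543, 1.843, 0.001]
force: [-3.6, 1.3, 7.7]
opening: 0.0294
gripper_force: 30.0
```

```bash
python3 -c "
from st import *
st()
robot.read_camera('scene'); print([(d['centre'],d['conf']) for d in robot.landmark_of('scene','leg')])"
```

```text
t 13.5 pos [475.8  30.2 169. ] psi 71.9 q [ -2.5 -10.4 108.    0.   82.3  15.6] F [-3.6  1.3  7.7] M [0.07 0.99 0.05] op 0.029428977040186044 30.00885397195816
[]
```

Call:
play_rows(
  increments="0 0 0.5 8 0.5; 0 0 1.1 16 0.5; 0 0 1.6 24 0.5; 0 0 2.1 32 0.5; 0 0 2.7 40 0.5; 0 0 3.2 48 0.5; 0 0 3.7 56 0.5; 0 0 4.3 64 0.5; 0 0 4.8 72 0.5; 0 0 5.3 80 0.5; 0 0 5.9 88 0.5; 0 0 6.4 96 0.5; 0 0 6.9 104 0.5; 0 0 7.5 112 0.5; 0 0 8 120 0.5; 0 0 8.5 128 0.5",
)

```text
t: 15.2
tool_pos: [0.4761, 0.0306, 0.1602]
orientation: [-2.771, 1.477, -0.001]
force: [-1.4, 1.9, 4.4]
opening: 0.0292
gripper_force: 30.0
```

```bash
python3 -c "
from st import *
st()"
```

```text
t 15.2 pos [476.1  30.6 160.2] psi -56.1 q [ -2.5 -10.  108.6   0.   81.3 143.6] F [-1.4  1.9  4.4] M [0.59 0.25 0.09] op 0.029218720821137144 29.99509871006012
```

Call:
play_rows(
  increments="0 0 -1 0 -0.3; 0 0 -1 0 -0.3; 0 0 -1 0 -0.3; 0 0 -1 -8 -0.3; 0 0 -1 -16 -0.3; 0 0 -1 -24 -0.3; 0 0 -1 -32 -0.3; 0 0 -1 -40 -0.3; 0 0 -1 -48 -0.3; 0 0 -1 -56 -0.3; 0 0 -1 -64 -0.3; 0 0 -1 -72 -0.3; 0 0 -1 -80 -0.3; 0 0 -1 -88 -0.3; 0 0 -1 -96 -0.3; 0 0 -1 -104 -0.3; 0 0 -1 -112 -0.3; 0 0 -1 -120 -0.3; 0 0 -1 -120 -0.3",
)

```text
t: 17.1
tool_pos: [0.4755, 0.0301, 0.1601]
orientation: [-2.658, -1.675, 0.0]
force: [0.3, -0.2, -0.1]
opening: 0.0604
gripper_force: 0.0
```

```bash
python3 -c "
from st import *
st()
im=robot.read_camera('scene')
for q in('leg','leg_foot'): print(q,[(np.round(d['centre'],4),d['conf']) for d in robot.landmark_of('scene',q)])
u,v=proj('scene',[.4755,.0295,.13])[0].astype(int); cv2.imwrite('pics/s2.png',cv2.resize(im[v-40:v+40,u-40:u+40],(560,560),interpolation=cv2.INTER_CUBIC))"
```

```text
t 17.1 pos [475.5  30.1 160.1] psi 64.4 q [ -2.5 -10.  108.6  -0.   81.4  23. ] F [ 0.3 -0.2 -0.1] M [-0.09 -0.09 -0.01] op 0.0604084956590617 0.0
leg [(array([0.4742, 0.0285, 0.0883]), 0.66)]
leg_foot [(array([0.47  , 0.0281, 0.1951]), 0.51)]
```

View pics/s2.png

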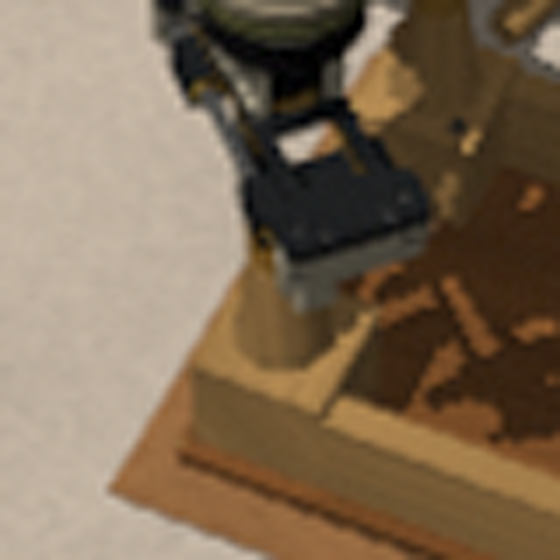

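Leg upright and nearly home (shoulder at crop 280,350). Regrip and snug up.

Call:
play_rows(
  increments="0 0 0 0 0.5; 0 0 0 0 0.5; 0 0 0 0 0.5; 0 0 0 0 0.5; 0 0 0 0 0.5; 0 0 0.4 6 0.5; 0 0 0.8 12 0.5; 0 0 1.2 18 0.5; 0 0 1.6 24 0.5; 0 0 1.8 30 0.5; 0 0 2 36 0.5; 0 0 2 42 0.5; 0 0 2 48 0.5; 0 0 2 54 0.5; 0 0 2 60 0.5",
  force=35,
)

```text
t: 18.75
tool_pos: [0.4759, 0.0297, 0.159]
orientation: [3.139, 0.109, 0.001]
force: [0.3, -2.0, 4.4]
opening: 0.0296
gripper_force: 35.0
```

```bash
python3 -c "
from st import *
st()"
```

```text
t 18.75 pos [475.9  29.7 159. ] psi 4.0 q [-2.500e+00 -9.900e+00  1.087e+02 -1.000e-01  8.120e+01  8.350e+01] F [ 0.3 -2.   4.4] M [-0.42  0.38  0.43] op 0.029612521642079996 34.997148513793945
```

Call:
play_rows(
  increments="0 0 0 6 0.5; 0 0 0 12 0.5; 0 0 0 18 0.5; 0 0 0 24 0.5; 0 0 0 30 0.5; 0 0 0 36 0.5",
  force=45,
)

```text
t: 19.35
tool_pos: [0.475, 0.0297, 0.1588]
orientation: [3.018, -0.866, -0.001]
force: [-4.7, -3.1, 6.8]
opening: 0.0291
gripper_force: 45.0
```

```bash
python3 -c "
from st import *
st()"
```

```text
t 19.35 pos [475.   29.7 158.8] psi -32.0 q [-2.500e+00 -1.000e+01  1.088e+02 -1.000e-01  8.130e+01  1.195e+02] F [-4.7 -3.1  6.8] M [-0.46  0.85  0.65] op 0.02913732366683684 44.9987518787384
```

Snug, torque at the slip limit. Release and back away.

Call:
play_rows(
  increments="0 0 0 0 -0.4; 0 0 0 0 -0.4; 0 0 0 0 -0.4; 0 0 0 0 -0.4; 0 0 -20 0 -0.4; 0 0 -60 0 -0.4; 0 0 -100 0 -0.4; 0 0 -130 0 -0.4; 0 0 -130 0 -0.4; 0 0 -130 0 -0.4",
)

```text
t: 20.35
tool_pos: [0.476, 0.0302, 0.2887]
orientation: [-3.021, 0.86, -0.002]
force: [0.7, 0.4, 0.4]
opening: 0.065
gripper_force: 0.0
```

```bash
python3 -c "
from st import *
st()
im=robot.read_camera('scene')
for q in('leg','leg_foot','socket','long_leg','square_leg'): print(q,[(np.round(d['centre'],4),round(d['conf'],2)) for d in robot.landmark_of('scene',q)])
u,v=proj('scene',[.4755,.0295,.13])[0].astype(int); cv2.imwrite('pics/s3.png',cv2.resize(im[v-50:v+50,u-50:u+50],(600,600),interpolation=cv2.INTER_CUBIC))"
```

```text
t 20.35 pos [476.   30.2 288.7] psi -31.8 q [ -2.5 -13.   97.9   0.   95.1 119.2] F [0.7 0.4 0.4] M [ 0.01 -0.   -0.02] op 0.06495763759042512 0.0
leg [(array([0.4777, 0.0307, 0.0834]), 0.51)]
leg_foot [(array([0.4756, 0.0289, 0.1923]), 0.82)]
socket [(array([0.4796, 0.0292, 0.0919]), 0.67), (array([ 0.7131, -0.3865, -0.0012]), 0.6)]
long_leg [(array([ 0.5971, -0.2412,  0.0821]), 0.62), (array([ 0.5646, -0.494 ,  0.0023]), 0.25)]
square_leg [(array([ 0.4053, -0.2818,  0.084 ]), 0.64)]
```

View pics/s3.png

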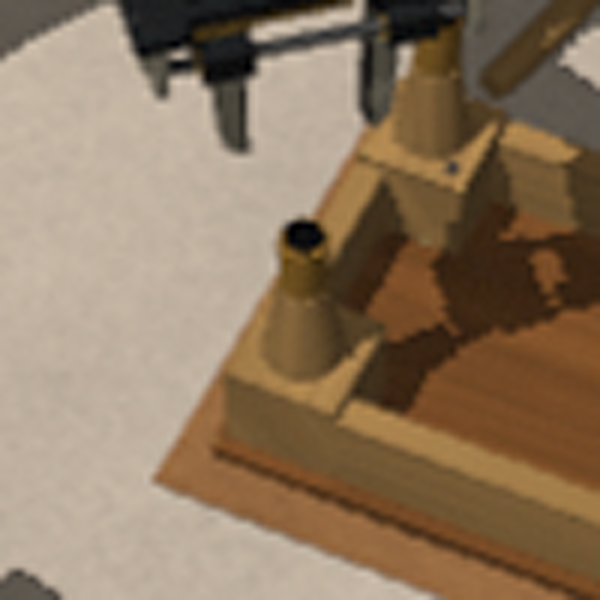

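The leg stands upright, flush and free of the gripper (foot at crop 303,235, shoulder at 305,355), and the heights work out to about 0 mm above the stool's face.

```bash
python3 -c "
from h import *
print(robot.close_job())"
```

```text
the job is handed in; nothing more can be done
None
```

The matching leg is screwed into the empty socket until snug and released, and the job is handed in. I measured its shoulder within about 1 mm of the stool's face and saw it upright in the last picture, but the hand-in returned no verdict.

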